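# Fan to minimum, then hold the sprung extraction shutter half open

### The arm

A 6-joint arm with a two-finger parallel gripper is mounted at the origin on the work surface. World frame = base frame: x ahead of the robot, y to its left, z up, the work surface at z = 0. Lengths are in m, angles in rad, forces in N, time in s.
With the tool pointing down it reaches from about 0.35 to 0.975 m from the base axis. Payload 4.9 kg.
Tool frame: the origin (TCP) lies between the finger pads; the fingertips stand 22 mm ahead of it and the grasp point (between the pads) lies 3 mm ahead of it; z points along the fingers, y is the line along which they close (so a half turn about z gives the same grasp; the last joint's range is limited). The gripper opens to 85 mm and grips with 20 to 120 N. Pads are 22 mm wide; open, the fingers measure 114 mm over their backs; the gripper's body (76 mm by 85 mm) begins 54 mm behind the grasp point. The pads swing forward as they close: fully open they stand 13 mm farther back than shut.
Start: joints at [1.219, 0.053, 1.613, -0, 1.476, -0.119], TCP at [0.144, 0.608, 0.253] pointing down, gripper open.
Joint ranges: [-3.01, 3.01], [-1.01, 2.22], [0.06, 2.58], [-1.02, 4.17], [0.09, 2.62], [-3.14, 3.14]. Speed limits (rad/s): [2.57, 2.57, 3.14, 3.14, 3.14, 3.14].

### API

Orientations are given as a unit quaternion [w, x, y, z].
In Python, from plant import state, grab_frame, get_calibration, job_done, recognise, regions_of gives the robot as it stands.
- The arm moves only by the tool apply_moves, never from a script. Its argument "targets" is a list of rows, each an object with "translation": the shift along the tool's x, y, z normalised to -1 to 1, where 1 is 100 mm, a list of three; "twist": the turn about the tool's z normalised to -1 to 1, where 1 is 0.1 rad; "hand": the opening, from 0 (shut) to 1 (fully open). A call has 1 to 8 rows; each row shifts and turns the commanded pose from where the row before left it, along the tool's axes as they then stand; what a row does not reach is not made up. A row lasts 1/10 s, in which the tool goes at most 50 mm and 8.59 degrees, less where a joint would pass 70% of its speed; a pose out of reach is approached as far as the arm can. A call with a number of a shift or a turn outside -1 to 1 is refused whole. A call with a gripper value outside its range is refused whole. The fingers move at their own pace and stop on an object; the grip force is fixed at half the most. Time passes only in rows, so rows that do not move let the fingers close. It gives the time, the measured TCP pose, the force, the opening and the grip force at its end, in the units of the state.
- state(): the state, without advancing time (a new reading comes with each control period).
- grab_frame(name): name is "scene" or "top" or "wrist"; returns the picture (400x640x3 uint8, red, green, blue); there is no depth.
- get_calibration(name): a dict with "camera_matrix" (3x3 intrinsics, pixels), "pose" (4x4, takes a point from camera to world coordinates). Camera axes: x right, y up, looking along -z (the intrinsics and any distortion apply to the point x, -y, -z); pixel columns grow to the right and rows downward; lengths in m; the calibration is good to about 2 mm. A picture is of the moment at which its call begins: read the wrist's pose just before it. get_calibration takes no time and is no camera call; for the wrist camera it gives the pose at the moment of the call.
- job_done(): hands the job in; it is judged then, once.
Trained networks look in the newest picture that a camera, given by its name, has taken for a name from the list of things; names that differ only in an ending like _2 or _b are one class to them, and where a whole thing is asked for, a point or a joint stands for the part that bears it (a point fixed in the world has none). Each returns a list of dicts, best first, with "score" (0 to 1); they miss things now and then, are a little off and sometimes report something else, mostly with a low value. They report only what shows in the picture. A call takes as long as a camera call.
- recognise(camera, query): "point" ([x, y, z] in m, in world coordinates, good to about 4 mm: the middle of the surface that is visible of it).
- regions_of(camera, query): "pixels" (400x640 bool, what is visible of it).
The state is a dict: "time": time; "joint_pos": joint angles; "joint_vel": joint speeds; "joint_efforts": joint torques, N m; "tool_pos": TCP position; "tool_rot": TCP orientation; "contact_force": force on the tool from outside, world axes, zero at the start; "ft_torque": the same for the moment, N m; "gripper_width": opening from 0.0 (shut) to 1.0 (fully open); "grasp_force": force on a finger pad.
Only numpy, scipy, OpenCV 4.12 (cv2) and the standard library are available. Lean on these libraries where they do the work, as an engineer would, in place of code of your own. Each camera call takes 0.05 s, during which the arm holds its last target. There are 200 camera calls.

### The job

The bench fume extractor is due for its low-flow airflow check. Turn the black fan-speed knob anticlockwise all the way down to its minimum stop before opening the shutter; then slide the extractor's spring-closed shutter by its red handle to half of its travel, pointer at the yellow mark, and finish while still holding it there, because it snaps shut if let go. Leave the glue gun, the screwdriver and the small vise where they are.

Things in the scene. Friction and masses are not known exactly. Their poses are not given: they have to be found in the camera images.
- extractor: Green extraction box, 160 (x) x 250 (y) x 80 mm high, fixed; origin at centre of underside, z up. A canister stands out 50 mm from its +x face. An aluminium shutter plate slides on its top along its own +y, between 8 mm high rails at x = +-53 mm. Marks on the top's +x side: white = shut, yellow (middle) = half, white = fully open; a red pointer on the plate runs along them.
- shutter (a joint): Opening of the shutter in m: 0 = shut (as it starts), 0.080 = fully open, 0.040 = half travel, at the yellow mark. It moves along the extractor's +y. A spring pulls it shut: 3 N when shut, rising 1.5 N per cm, 9 N at half and 15 N fully open.
- handle_grip (a point): Point in the middle of the upright red handle on the shutter plate, 112 mm above the bench. Handle: 50 (x) x 14 (y) x 40 mm high, from 86 to 126 mm above the bench, with 38 mm of flat plate on either side along y; pinch along y from above. Axes as the extractor's (it opens along +y). It moves with the shutter; when shut it is 45 mm to the -y side of the box's centre.
- controller: Grey fan-speed controller box, 110 (x) x 120 (y) x 60 mm high, fixed to the bench, with a white top plate that carries the knob in its middle; origin at the centre of its underside, z up. Ten marks round the knob; the red one, on the -x side, is minimum.
- fan_knob (a joint): Angle of the fan knob in rad: 0 = minimum, the end stop; it grows clockwise seen from above up to 4.7 (maximum). Turning anticlockwise from above brings it down to 0. Light friction, stays where it is left.
- fan_knob_grip (a point): Point on the black knob's vertical axis at grip height, 97 mm above the bench, 7 mm below its top. Bar grip 42 mm long (point's x), 14 mm thick (point's y), above a 44 mm disc whose top is at 74 mm; pinch along y from above. The axes turn with the knob; at 0 they are parallel to the controller's, and the white line on the bar lies at its -x end.
- glue_gun: Yellow and black glue gun lying on its side, about 160 x 125 x 36 mm; origin underneath its barrel. To be left alone.
- screwdriver: Screwdriver with a red handle lying on the bench to the right of the boxes, 200 mm long, 26 mm high; origin under its middle, x along it. To be left alone.
- vise: Small blue machine vise, 120 x 70 x 70 mm, loose on the bench; origin at the centre of its underside. To be left alone.

How it is judged:
By the outcome, as a careful person would: the job done as asked, in the order asked, and still so for the second after the job is handed in, while the arm keeps its last pose, push and grip.
It also fails if it takes over 61 s, if anything falls off the work surface, if the arm or the gripper's body presses on something with over 40 N, if the wrist force passes 120 N, or if a joint passes its speed limit or range.

## Working session

There is one attempt and no reset: what is moved stays moved. The work goes in short steps, Python scripts to look and compute and a tool call to move; the robot and the scene stay as the last step left them, time stands still between calls to the robot, and variables do not carry over. Pictures are saved under pics/ and viewed, at most 10 in all, crops included, and the job is handed in when it is done.

Besides the shell and the picture viewer there is one more tool, called after "Call:" as name([rows], argument=value, ...), one row to a line, values as JSON. apply_moves: Moves the arm, as the interface text tells. Its arguments: {"type":"object","properties":{"targets":{"type":"array"}},"required":["targets"]}

```bash
mkdir -p pics; ls; python3 - <<'E'
from plant import *
import cv2
for c in ("scene","top"):
    f=grab_frame(c); cv2.imwrite(f"pics/{c}0.png",f[:,:,::-1])
    k=get_calibration(c); print(c,k["camera_matrix"],k["pose"])
    for q in ("extractor","handle_grip","controller","fan_knob_grip","vise","glue_gun"):
        print(q,[(r["point"],r["score"]) for r in recognise(c,q)[:2]])
print(state())
E
```

```text
pics
scene [[375.78408111   0.         323.17339081]
 [  0.         375.78408111 197.93282703]
 [  0.           0.           1.        ]] [[-0.67851297 -0.42079226  0.60212459  1.47563341]
 [ 0.73429154 -0.41181501  0.53965205  0.78682022]
 [ 0.02088253  0.80829591  0.58840602  0.93078032]
 [ 0.          0.          0.          1.        ]]
extractor [([0.5919, -0.15, 0.087], 0.64)]
handle_grip [([0.5543, -0.2411, 0.0848], 0.73)]
controller [([0.5351, 0.2013, 0.0602], 0.83)]
fan_knob_grip [([0.5196, 0.1835, 0.0902], 0.63), ([0.5386, 0.2002, 0.0601], 0.38)]
vise [([0.6163, 0.5607, 0.0593], 0.58)]
glue_gun [([0.7986, 0.026, 0.0293], 0.84)]
top [[410.25971176   0.         326.53720475]
 [  0.         410.25971176 194.30593845]
 [  0.           0.           1.        ]] [[ 2.61001964e-03  9.92128015e-01 -1.25200596e-01  4.72318043e-01]
 [-9.99995910e-01  2.73590330e-03  8.33521150e-04  4.36262087e-02]
 [ 1.16949641e-03  1.25197908e-01  9.92131098e-01  1.43644567e+00]
 [ 0.00000000e+00  0.00000000e+00  0.00000000e+00  1.00000000e+00]]
extractor [([0.5514, -0.1914, 0.0776], 0.72)]
handle_g
[... 281 characters left out ...]
ray([ 1.21897376e+00,  5.26346390e-02,  1.61284319e+00, -1.87765905e-05,
        1.47600681e+00, -1.18981099e-01]), 'joint_vel': array([1.34693636e-03, 2.06916394e-05, 1.25697245e-03, 5.05921647e-04,
       1.25218654e-03, 9.37542509e-04]), 'joint_efforts': array([-2.89059126e-04, -3.93578839e+01, -3.70359778e+01, -2.07587750e-04,
        6.75433948e-04,  1.96745651e-05]), 'tool_pos': array([0.14420777, 0.60813703, 0.25337812]), 'tool_rot': array([2.16849039e-05, 1.16157039e-01, 9.93230859e-01, 5.03385620e-05]), 'contact_force': array([ 0.08314247, -0.16962974,  0.30737181]), 'ft_torque': array([ 0.03924018, -0.01811376, -0.00218762]), 'grasp_force': 0.0, 'gripper_width': 0.9995623019232819}
```

```bash
python3 - <<'E'
import cv2
f=cv2.imread("pics/top0.png")
cv2.imwrite("pics/topc.png",cv2.resize(f[90:290,170:470],(800,533),interpolation=cv2.INTER_CUBIC))
E
```

```text
(no output)
```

View pics/scene0.png

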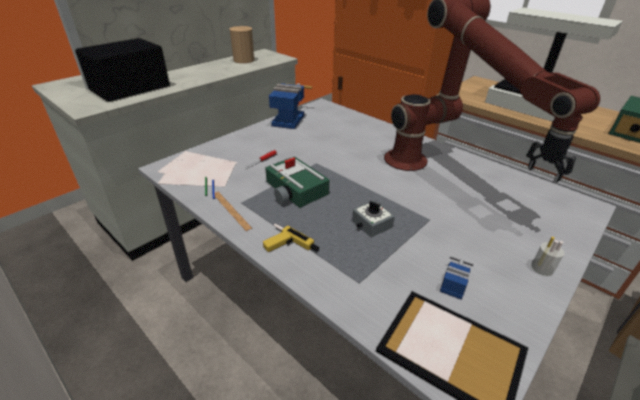

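View pics/top0.png

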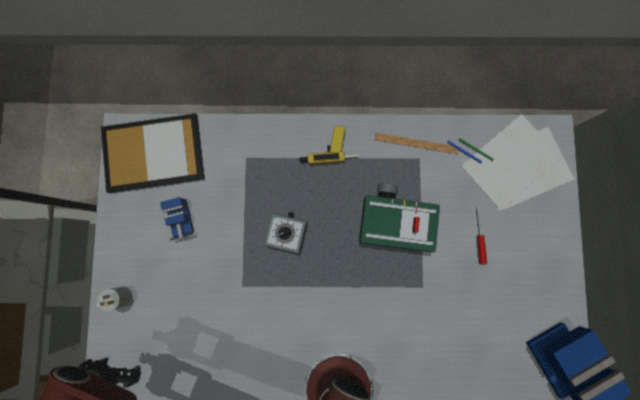

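The top view shows the extractor at about px (400,223), its red handle at (416,226), and the controller at (286,233). The glue gun, screwdriver and vise are all clear of both boxes.

```bash
cat > h.py <<'E'
import numpy as np, cv2
from plant import *
def ray(cam,u,v,z,cal=None):
    k=cal or get_calibration(cam); K=k["camera_matrix"];P=k["pose"]
    d=np.linalg.inv(K)@[u,v,1]; d=P[:3,:3]@[d[0],-d[1],-d[2]]
    return P[:3,3]+d*(z-P[2,3])/d[2]
def proj(cam,p,cal=None):
    k=cal or get_calibration(cam); K=k["camera_matrix"];P=k["pose"]
    c=P[:3,:3].T@(np.asarray(p)-P[:3,3]); q=K@[c[0],-c[1],-c[2]]; return q[:2]/q[2]
def yaw():
    w,x,y,z=state()["tool_rot"]; # tool x axis heading, y axis heading
    return np.arctan2(2*(x*y+w*z),1-2*(y*y+z*z))
E
python3 - <<'E'
from h import *
f=cv2.imread("pics/top0.png")
a=cv2.resize(f[205:265,255:320],(433,400),interpolation=cv2.INTER_CUBIC)
b=cv2.resize(f[175:260,350:450],(471,400),interpolation=cv2.INTER_CUBIC)[:, :]
cv2.imwrite("pics/crops.png",cv2.resize(np.hstack([a,b]),(800,354)))
grab_frame("top")
for q in("extractor","controller","handle_grip"):
    m=regions_of("top",q)[0]["pixels"].astype(np.uint8)
    c=max(cv2.findContours(m,0,2)[0],key=cv2.contourArea)
    r=cv2.minAreaRect(c); print(q,r,[ray("top",*p,{"extractor":.08,"controller":.06,"handle_grip":.126}[q])[:2].round(4).tolist() for p in cv2.boxPoints(r)])
s=state();print(yaw())
k=get_calibration("wrist");print(k)
E
```

```text
extractor ((400.1899719238281, 216.3253173828125), (78.04267120361328, 63.37249755859375), 7.594643592834473) [[0.484, -0.059], [0.6929, -0.0885], [0.6588, -0.3464], [0.4511, -0.3121]]
controller ((285.9705810546875, 231.61766052246094), (36.1378059387207, 36.62287902832031), 14.03624439239502) [[0.4753, 0.2502], [0.5941, 0.2229], [0.5649, 0.1047], [0.4468, 0.1332]]
handle_grip ((413.9918212890625, 224.57809448242188), (27.427413940429688, 29.416425704956055), 6.009006023406982) [[0.4991, -0.1875], [0.5924, -0.1992], [0.5834, -0.2864], [0.4903, -0.274]]
2.908777834875276
{'camera_matrix': array([[343.25877297,   0.        , 324.01754077],
       [  0.        , 343.25877297, 202.338206  ],
       [  0.        ,   0.        ,   1.        ]]), 'pose': array([[ 2.31177640e-01, -9.27275667e-01, -2.94477057e-01,
         6.85529676e-02],
       [ 9.72911395e-01,  2.20508866e-01,  6.94208714e-02,
         6.25547439e-01],
       [ 5.62517150e-04, -3.02548637e-01,  9.53133782e-01,
         3.72975526e-01],
       [ 0.00000000e+00,  0.00000000e+00,  0.00000000e+00,
         1.00000000e+00]])}
```

View pics/crops.png

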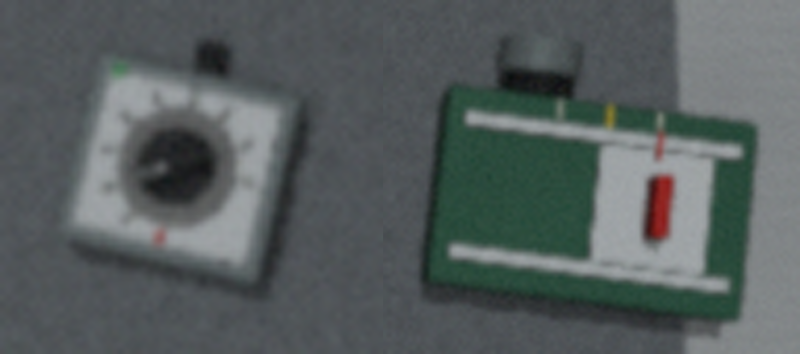

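The knob's white line points to image-left, about 1.2 rad from minimum. The extractor is yawed about -7.5° and the controller about -13°. I'll move above the controller for a closer look with the wrist camera.

Call:
apply_moves([
  {"translation":[-0.2,-0.15,0],"twist":0,"hand":1},
  {"translation":[-0.35,-0.25,0],"twist":0,"hand":1},
  {"translation":[-0.35,-0.25,0],"twist":0,"hand":1},
  {"translation":[-0.35,-0.25,0],"twist":0,"hand":1},
  {"translation":[-0.35,-0.25,0],"twist":0,"hand":1},
  {"translation":[-0.35,-0.25,0],"twist":0,"hand":1},
  {"translation":[-0.35,-0.25,0],"twist":0,"hand":1},
  {"translation":[-0.35,-0.25,0],"twist":0,"hand":1},
])

```text
time: 1.7
tool_pos: [0.3591, 0.3607, 0.2536]
tool_rot: [0.0, 0.116, 0.993, 0.0]
contact_force: [0.8, 0.2, 0.5]
gripper_width: 0.999
grasp_force: 0.0
```

Call:
apply_moves([
  {"translation":[-0.35,-0.25,0],"twist":0,"hand":1},
  {"translation":[-0.35,-0.25,0],"twist":0,"hand":1},
  {"translation":[-0.35,-0.25,0],"twist":0,"hand":1},
  {"translation":[-0.35,-0.25,0],"twist":0,"hand":1},
  {"translation":[-0.35,-0.25,0],"twist":0,"hand":1},
  {"translation":[-0.2,-0.15,0],"twist":0,"hand":1},
  {"translation":[0,0,0],"twist":0,"hand":1},
  {"translation":[0,0,0],"twist":0,"hand":1},
])

```text
time: 2.5
tool_pos: [0.5157, 0.1807, 0.2532]
tool_rot: [-0.0, 0.117, 0.993, 0.0]
contact_force: [0.9, 0.8, 0.1]
gripper_width: 1.003
grasp_force: 0.0
```

```bash
python3 - <<'E'
from h import *
s=state();print(s["time"],s["tool_pos"],s["joint_pos"].round(3),yaw())
k=get_calibration("wrist");f=grab_frame("wrist")
cv2.imwrite("pics/w1.png",f[:,:,::-1])
print([(r["point"],r["score"]) for r in recognise("wrist","fan_knob_grip")[:2]], k["pose"].round(4).tolist())
E
```

```text
2.5 [0.51566264 0.18069467 0.25323268] [ 0.201 -0.135  1.795  0.     1.482 -1.136] 2.9076669150590453
[([0.5104, 0.1771, 0.0877], 0.94)] [[0.2323, -0.9272, -0.2939, 0.4401], [0.9727, 0.2216, 0.0694, 0.1982], [0.0008, -0.302, 0.9533, 0.3729], [0.0, 0.0, 0.0, 1.0]]
```

View pics/w1.png

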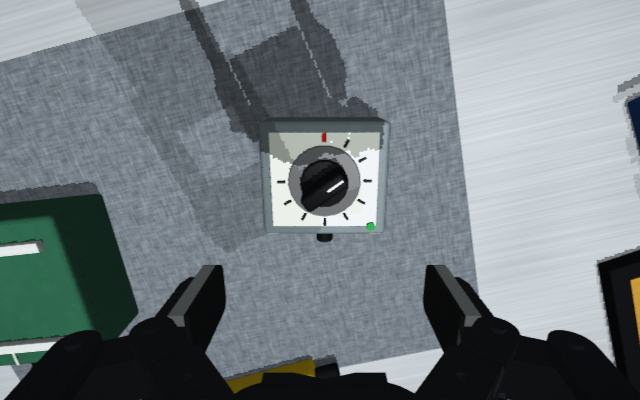

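The wrist view shows the knob disc at about px (324,181), the white line at about (336,187) and the red mark at (324,137). I'll enlarge it for the bar's angle.

```bash
python3 - <<'E'
from h import *
f=cv2.imread("pics/w1.png")
cv2.imwrite("pics/w1c.png",cv2.resize(np.clip(f[115:245,255:395].astype(float)*1.8,0,255).astype(np.uint8),(600,557),interpolation=cv2.INTER_CUBIC))
E
```

```text
(no output)
```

View pics/w1c.png

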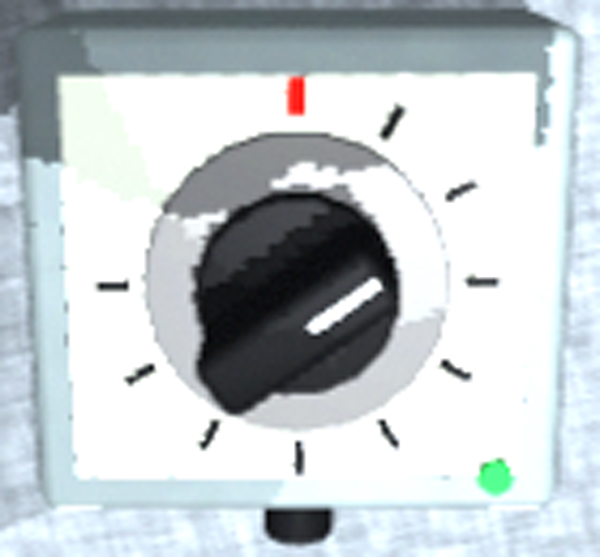

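```bash
python3 - <<'E'
from h import *
k=get_calibration("wrist")
P=lambda u,v,z: ray("wrist",255+u/4.286,115+v/4.286,z,k)[:2]
r,o,l,rr=P(296,95,.061),P(299,457,.061),P(112,286,.061),P(483,281,.061)
print("centre",(r+o)/2,(l+rr)/2, "disc",P(297,293,.074))
x=o-r; print("ctrl yaw",np.arctan2(x[1],x[0]))
a,b=P(310,330,.104),P(382,283,.104)
print(a,b,"line head",np.arctan2(*(b-a)[::-1]), "bar end corner edge", P(200,370,.104),P(237,412,.104))
E
```

```text
centre [0.51551155 0.18157607] [0.51563291 0.1815167 ] disc [0.51443167 0.18168587]
ctrl yaw -0.2239204218164974
[0.51453128 0.18415262] [0.50870692 0.19941938] line head 1.9352581922896592 bar end corner edge [0.51742917 0.16183384] [0.52732143 0.16667193]
```

Call:
apply_moves([
  {"translation":[0,0,0],"twist":1,"hand":1},
  {"translation":[0,0,0],"twist":1,"hand":1},
  {"translation":[0,0,0],"twist":1,"hand":1},
  {"translation":[0,0,0],"twist":1,"hand":1},
  {"translation":[0,0,0],"twist":1,"hand":1},
  {"translation":[0,0,0],"twist":1,"hand":1},
  {"translation":[0,0,0],"twist":1,"hand":1},
  {"translation":[0,0,0],"twist":1,"hand":1},
])

```text
time: 3.4
tool_pos: [0.5148, 0.1822, 0.2534]
tool_rot: [-0.0, 0.495, 0.869, 0.0]
contact_force: [-0.6, 1.0, 0.0]
gripper_width: 0.997
grasp_force: 0.0
```

Call:
apply_moves([
  {"translation":[0.01,0,0.2],"twist":1,"hand":0.8},
  {"translation":[0,0,0.3],"twist":0.7,"hand":0.8},
  {"translation":[0,0,0.3],"twist":0,"hand":0.8},
  {"translation":[0,0,0.3],"twist":0,"hand":0.8},
  {"translation":[0,0,0.25],"twist":0,"hand":0.8},
  {"translation":[0,0,0.15],"twist":0,"hand":0.8},
  {"translation":[0,0,0.02],"twist":0,"hand":0.8},
  {"translation":[0,0,0],"twist":0,"hand":0.8},
])

```text
time: 4.2
tool_pos: [0.5152, 0.1823, 0.1018]
tool_rot: [0.0, 0.565, 0.825, 0.0]
contact_force: [-0.1, -0.4, 0.8]
gripper_width: 0.801
grasp_force: 0.0
```

```bash
python3 - <<'E'
from h import *
s=state();print(s["time"],s["tool_pos"],s["joint_pos"].round(3),yaw(),s["contact_force"])
E
```

```text
4.2 [0.5151955  0.18230957 0.10181221] [ 0.204  0.011  1.921  0.     1.209 -0.165] 1.939649105033746 [-0.05263124 -0.42757934  0.81105008]
```

Aligned; now close the fingers.

Call:
apply_moves([
  {"translation":[0,0,0],"twist":0,"hand":0},
  {"translation":[0,0,0],"twist":0,"hand":0},
  {"translation":[0,0,0],"twist":0,"hand":0},
  {"translation":[0,0,0],"twist":0,"hand":0},
  {"translation":[0,0,0],"twist":0,"hand":0},
  {"translation":[0,0,0],"twist":0,"hand":0},
  {"translation":[0,0,0],"twist":0,"hand":0},
  {"translation":[0,0,0],"twist":0,"hand":0},
])

```text
time: 5.0
tool_pos: [0.5157, 0.1818, 0.1023]
tool_rot: [0.0, 0.566, 0.825, 0.0]
contact_force: [-0.8, 0.2, 5.4]
gripper_width: 0.15
grasp_force: 59.5
```

```bash
python3 - <<'E'
from h import *
s=state();print(s["time"],s["tool_pos"],yaw(),s["contact_force"],s["ft_torque"],s["gripper_width"],s["grasp_force"])
E
```

```text
5.0 [0.5157159  0.18183975 0.10232296] 1.9386379227568202 [-0.79122885  0.2137416   5.36364498] [-0.02840873  0.20475253 -0.01574554] 0.15001573209213304 59.52689230442047
```

Call:
apply_moves([
  {"translation":[0,0,0],"twist":-1,"hand":0},
  {"translation":[0,0,0],"twist":-1,"hand":0},
  {"translation":[0,0,0],"twist":-1,"hand":0},
  {"translation":[0,0,0],"twist":-1,"hand":0},
  {"translation":[0,0,0],"twist":-1,"hand":0},
  {"translation":[0,0,0],"twist":-1,"hand":0},
  {"translation":[0,0,0],"twist":-1,"hand":0},
  {"translation":[0,0,0],"twist":-1,"hand":0},
])

```text
time: 5.8
tool_pos: [0.515, 0.1812, 0.1023]
tool_rot: [-0.0, 0.198, 0.98, -0.001]
contact_force: [-4.8, -4.0, 8.5]
gripper_width: 0.147
grasp_force: 60.1
```

Call:
apply_moves([
  {"translation":[0,0,0],"twist":-0.5,"hand":0},
  {"translation":[0,0,0],"twist":-0.5,"hand":0},
  {"translation":[0,0,0],"twist":-0.4,"hand":0},
  {"translation":[0,0,0],"twist":-0.3,"hand":0},
  {"translation":[0,0,0],"twist":0,"hand":0},
  {"translation":[0,0,0],"twist":0,"hand":0},
])

```text
time: 6.4
tool_pos: [0.515, 0.181, 0.1023]
tool_rot: [-0.001, 0.116, 0.993, -0.001]
contact_force: [-5.7, -4.1, 9.1]
gripper_width: 0.147
grasp_force: 60.2
```

```bash
python3 - <<'E'
from h import *
s=state();print(s["time"],s["tool_pos"],yaw(),s["contact_force"],s["ft_torque"],s["gripper_width"],s["grasp_force"])
E
```

```text
6.4 [0.51496198 0.18099635 0.10228043] 2.908235801251327 [-5.66436823 -4.05847026  9.07913029] [-0.6071554   0.73429532 -0.21164303] 0.14679066384675332 60.18553018569946
```

Call:
apply_moves([
  {"translation":[0,0,0],"twist":-0.2,"hand":0},
  {"translation":[0,0,0],"twist":-0.2,"hand":0},
  {"translation":[0,0,0],"twist":-0.2,"hand":0},
  {"translation":[0,0,0],"twist":-0.2,"hand":0},
  {"translation":[0,0,0],"twist":0,"hand":0},
])

```text
time: 6.9
tool_pos: [0.5146, 0.1811, 0.1023]
tool_rot: [-0.001, 0.079, 0.997, -0.0]
contact_force: [-6.9, -4.0, 9.2]
gripper_width: 0.159
grasp_force: 82.3
```

```bash
python3 - <<'E'
from h import *
s=state();print(s["time"],s["tool_pos"],yaw(),s["contact_force"],s["ft_torque"],s["gripper_width"],s["grasp_force"])
E
```

```text
6.9 [0.51461767 0.18106163 0.10232779] 2.983636604349349 [-6.93553744 -4.00462643  9.17027799] [-0.59373803  1.0740055  -1.69408281] 0.1594037729594543 82.27288473397493
```

The torque about z jumped to -1.7 N m, so the knob is on its stop. Now release and lift.

Call:
apply_moves([
  {"translation":[0,0,0],"twist":0,"hand":1},
  {"translation":[0,0,0],"twist":0,"hand":1},
  {"translation":[0,0,0],"twist":0,"hand":1},
  {"translation":[0,0,0],"twist":0,"hand":1},
  {"translation":[0,0,0],"twist":0,"hand":1},
  {"translation":[0,0,-0.2],"twist":0,"hand":1},
  {"translation":[0,0,-0.3],"twist":0,"hand":1},
  {"translation":[0,0,-0.3],"twist":0,"hand":1},
])

```text
time: 7.7
tool_pos: [0.5146, 0.1817, 0.1815]
tool_rot: [-0.001, 0.076, 0.997, -0.0]
contact_force: [-0.1, 0.5, -0.4]
gripper_width: 1.003
grasp_force: 0.0
```

Call:
apply_moves([
  {"translation":[0,0,-0.3],"twist":0,"hand":1},
  {"translation":[0,0,-0.3],"twist":0,"hand":1},
  {"translation":[0,0,-0.1],"twist":0,"hand":1},
  {"translation":[0,0,0],"twist":0,"hand":1},
])

```text
time: 8.1
tool_pos: [0.516, 0.182, 0.2531]
tool_rot: [0.002, 0.076, 0.997, 0.001]
contact_force: [0.1, 0.7, -0.0]
gripper_width: 0.998
grasp_force: 0.0
```

```bash
python3 - <<'E'
from h import *
s=state();print(s["time"],s["tool_pos"],yaw(),s["contact_force"])
f=grab_frame("wrist")[:,:,::-1]
cv2.imwrite("pics/w2.png",f)
cv2.imwrite("pics/w2c.png",cv2.resize(np.clip(f[115:245,255:395].astype(float)*1.8,0,255).astype(np.uint8),(600,557),interpolation=cv2.INTER_CUBIC))
E
```

```text
8.1 [0.51603071 0.18200061 0.25308343] 2.9889217312130403 [ 0.14710432  0.67528825 -0.02104614]
```

View pics/w2c.png

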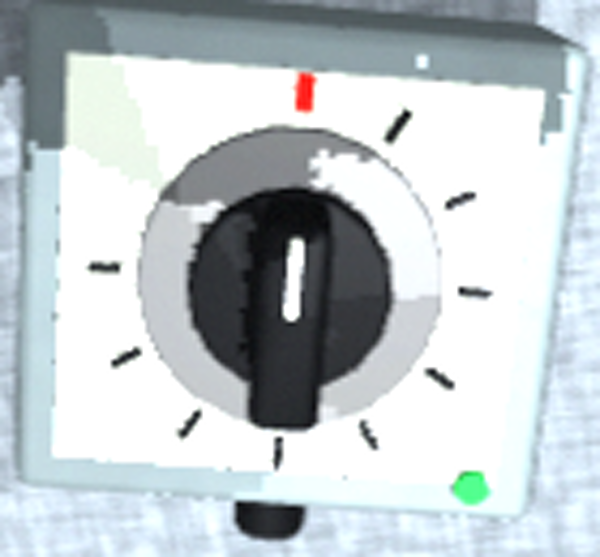

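The white line is aligned with the red mark, so the knob is at minimum. Next, the handle.

Call:
apply_moves([
  {"translation":[-0.05,-0.2,0],"twist":0,"hand":1},
  {"translation":[-0.08,-0.35,0],"twist":0,"hand":1},
  {"translation":[-0.08,-0.35,0],"twist":0,"hand":1},
  {"translation":[-0.08,-0.35,0],"twist":0,"hand":1},
  {"translation":[-0.08,-0.35,0],"twist":0,"hand":1},
  {"translation":[-0.08,-0.35,0],"twist":0,"hand":1},
  {"translation":[-0.08,-0.35,0],"twist":0,"hand":1},
  {"translation":[-0.08,-0.35,0],"twist":0,"hand":1},
])

```text
time: 8.95
tool_pos: [0.5338, -0.0905, 0.2481]
tool_rot: [-0.002, 0.076, 0.997, 0.001]
contact_force: [0.4, -1.0, 0.6]
gripper_width: 1.003
grasp_force: 0.0
```

Call:
apply_moves([
  {"translation":[-0.08,-0.35,0],"twist":0,"hand":1},
  {"translation":[-0.08,-0.35,0],"twist":0,"hand":1},
  {"translation":[-0.08,-0.35,0],"twist":0,"hand":1},
  {"translation":[-0.08,-0.35,0],"twist":0,"hand":1},
  {"translation":[-0.05,-0.2,0],"twist":-0.2,"hand":1},
  {"translation":[0,0,0],"twist":0,"hand":1},
  {"translation":[0,0,0],"twist":0,"hand":1},
  {"translation":[0,0,0],"twist":0,"hand":1},
])

```text
time: 9.75
tool_pos: [0.5469, -0.2519, 0.2499]
tool_rot: [-0.001, 0.066, 0.998, 0.001]
contact_force: [0.0, 0.3, -0.3]
gripper_width: 0.998
grasp_force: 0.0
```

```bash
python3 - <<'E'
from h import *
s=state();print(s["time"],s["tool_pos"],s["joint_pos"].round(3),yaw(),s["contact_force"])
f=grab_frame("wrist")[:,:,::-1]
cv2.imwrite("pics/w3.png",f)
print([(r["point"],r["score"]) for r in recognise("wrist","handle_grip")[:2]])
hsv=cv2.cvtColor(np.ascontiguousarray(f),cv2.COLOR_BGR2HSV)
E
```

```text
9.75 [ 0.54688521 -0.25193362  0.24986969] [-0.555  0.003  1.67   0.     1.472 -1.994] 3.009559321450039 [ 0.04795255  0.28474576 -0.25959218]
[([0.5383, -0.2452, 0.0864], 0.82)]
```

View pics/w3.png

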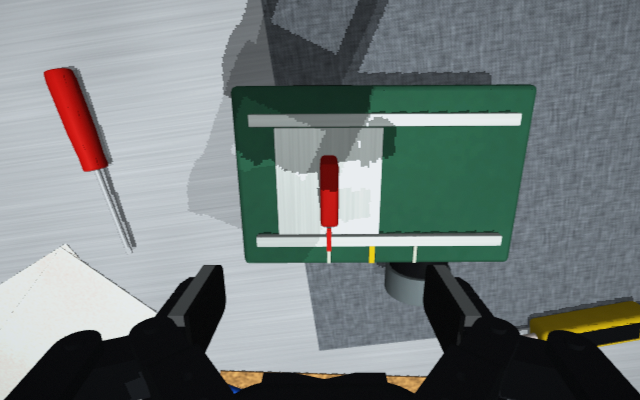

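The view shows the red handle at px (320–338, 155–227). Its pointer is at the first white mark (329,254), with yellow at (372,254) and the far white mark at (415,254).

```bash
python3 - <<'E'
from h import *
k=get_calibration("wrist"); P=lambda u,v,z: ray("wrist",u,v,z,k)[:2]
f=cv2.imread("pics/w3.png"); g=f.astype(int)
red=((g[...,2]>90)&(g[...,1]<50)&(g[...,0]<50)).astype(np.uint8); red[:,:200]=0
for v in (160,170,180,200,215,222,226,228,232): 
    c=np.where(red[v])[0]; print(v,(c.min(),c.max()) if len(c) else None)
y=((g[...,2]>150)&(g[...,1]>120)&(g[...,0]<80)); y[:,450:]=0; y[270:]=0
yc=np.argwhere(y).mean(0)[::-1]; print("yellow",yc,y.sum())
a,m,b=P(329,254,.081),P(*yc,.081),P(415,254,.081); d=b-a
print(a,m,b,np.linalg.norm(d),"y-head",np.arctan2(d[1],d[0])-np.pi/2)
c1,c2=P(248,115,.088),P(522,114,.088); d=c2-c1; print("rail",np.arctan2(d[1],d[0])-np.pi/2,np.linalg.norm(d))
h=P(329,227,.126); print("handle +x edge",h, "centre",h-0.025*np.array([np.cos(-.13),np.sin(-.13)]), P(320,215,.126),P(338,215,.126))
E
```

```text
160 None
170 (np.int64(321), np.int64(336))
180 (np.int64(322), np.int64(336))
200 (np.int64(321), np.int64(337))
215 (np.int64(321), np.int64(337))
222 (np.int64(321), np.int64(337))
226 (np.int64(327), np.int64(330))
228 (np.int64(328), np.int64(330))
232 (np.int64(328), np.int64(330))
yellow [371.41935484 254.29032258] 93
[ 0.61168136 -0.25611801] [ 0.61718401 -0.2170802 ] [ 0.62223829 -0.17690782] 0.07991058588258798 y-head -0.13249665169422897
rail -0.12850580491114716 0.2188323161342377
handle +x edge [ 0.56714487 -0.25107857] centre [ 0.54235582 -0.24783772] [ 0.55658906 -0.25658339] [ 0.55838486 -0.24309506]
```

Call:
apply_moves([
  {"translation":[0.05,0.03,0.15],"twist":0,"hand":1},
  {"translation":[0,0,0.3],"twist":0,"hand":0.8},
  {"translation":[0,0,0.3],"twist":0,"hand":0.8},
  {"translation":[0,0,0.3],"twist":0,"hand":0.8},
  {"translation":[0,0,0.2],"twist":0,"hand":0.8},
  {"translation":[0,0,0.1],"twist":0,"hand":0.8},
  {"translation":[0,0,0],"twist":0,"hand":0.8},
])

```text
time: 10.55
tool_pos: [0.5414, -0.2483, 0.1139]
tool_rot: [-0.002, 0.066, 0.998, 0.001]
contact_force: [0.9, 1.0, 0.8]
gripper_width: 0.797
grasp_force: 0.0
```

Call:
apply_moves([
  {"translation":[0,0,0],"twist":0,"hand":0},
  {"translation":[0,0,0],"twist":0,"hand":0},
  {"translation":[0,0,0],"twist":0,"hand":0},
  {"translation":[0,0,0],"twist":0,"hand":0},
  {"translation":[0,0,0],"twist":0,"hand":0},
  {"translation":[0,0,0],"twist":0,"hand":0},
  {"translation":[0,0,0],"twist":0,"hand":0},
  {"translation":[0,0,0],"twist":0,"hand":0},
])

```text
time: 11.35
tool_pos: [0.5438, -0.2478, 0.118]
tool_rot: [0.001, 0.066, 0.998, 0.002]
contact_force: [-0.7, 8.3, 5.6]
gripper_width: 0.159
grasp_force: 59.8
```

```bash
python3 - <<'E'
from h import *
s=state();print(s["time"],s["tool_pos"],yaw(),s["contact_force"],s["ft_torque"],s["gripper_width"],s["grasp_force"])
E
```

```text
11.35 [ 0.54377518 -0.24775709  0.11796377] 3.009727084068679 [-0.71305554  8.2578711   5.63486222] [ 1.14656743 -0.04770388  0.2098257 ] 0.15876092811660744 59.750667214393616
```

Call:
apply_moves([
  {"translation":[0,0.05,0],"twist":0,"hand":0},
  {"translation":[0,0.07,0],"twist":0,"hand":0},
  {"translation":[0,0.07,0],"twist":0,"hand":0},
  {"translation":[0,0.07,0],"twist":0,"hand":0},
  {"translation":[0,0.07,0],"twist":0,"hand":0},
  {"translation":[0,0.05,0],"twist":0,"hand":0},
  {"translation":[0,0.02,0],"twist":0,"hand":0},
  {"translation":[0,0,0],"twist":0,"hand":0},
])

```text
time: 12.15
tool_pos: [0.5484, -0.2119, 0.118]
tool_rot: [0.001, 0.066, 0.998, -0.003]
contact_force: [-3.0, -7.0, 5.1]
gripper_width: 0.151
grasp_force: 59.8
```

```bash
python3 - <<'E'
from h import *
s=state();p=s["tool_pos"];print(s["time"],p,yaw(),s["contact_force"],s["ft_torque"],s["gripper_width"],s["grasp_force"])
u=np.array([.13,.9915]); print("travel",(p[:2]-[.54377518,-.24775709])@u)
k=get_calibration("wrist");f=grab_frame("wrist")[:,:,::-1]
for q,z in((.6117,-.2561),(.6172,-.2171),(.6222,-.1769)): print(proj("wrist",(q,z,.081),k))
cv2.imwrite("pics/w4.png",f); 
E
```

```text
12.15 [ 0.54837286 -0.21193428  0.11796874] 3.0090945485013245 [-2.96006764 -6.98483078  5.11264311] [-0.87593776  0.41347652  0.24360501] 0.15119969204304123 59.79541540145874
travel 0.036116010219407545
[262.45704952 365.11759906]
[332.21887214 365.75490505]
[404.11695943 365.46173192]
```

View pics/w4.png

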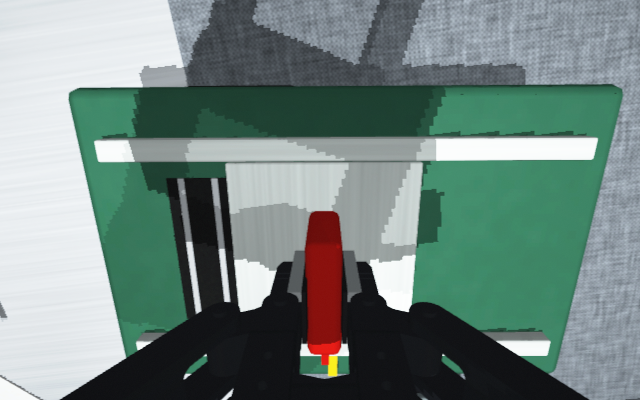

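The pointer is at column 325 and the yellow mark at 333, so it's about 4 mm short, which agrees with the measured travel of 36.1 mm.

Call:
apply_moves([
  {"translation":[0,0.04,0],"twist":0,"hand":0},
  {"translation":[0,0,0],"twist":0,"hand":0},
  {"translation":[0,0,0],"twist":0,"hand":0},
  {"translation":[0,0,0],"twist":0,"hand":0},
])

```text
time: 12.6
tool_pos: [0.5488, -0.2084, 0.118]
tool_rot: [0.001, 0.066, 0.998, -0.003]
contact_force: [-3.9, -7.7, 5.6]
gripper_width: 0.156
grasp_force: 59.9
```

```bash
python3 - <<'E'
from h import *
s=state();p=s["tool_pos"];print(s["time"],p,s["contact_force"],s["grasp_force"])
u=np.array([.13,.9915]); print("travel",(p[:2]-[.54377518,-.24775709])@u)
f=grab_frame("wrist")[:,:,::-1]
cv2.imwrite("pics/w5.png",cv2.resize(f[330:390,290:370],(640,480),interpolation=cv2.INTER_CUBIC))
E
```

```text
12.6 [ 0.54882029 -0.20837484  0.11796818] [-3.8827148  -7.691321    5.63554777] 59.86683547496796
travel 0.039703365130431066
```

View pics/w5.png

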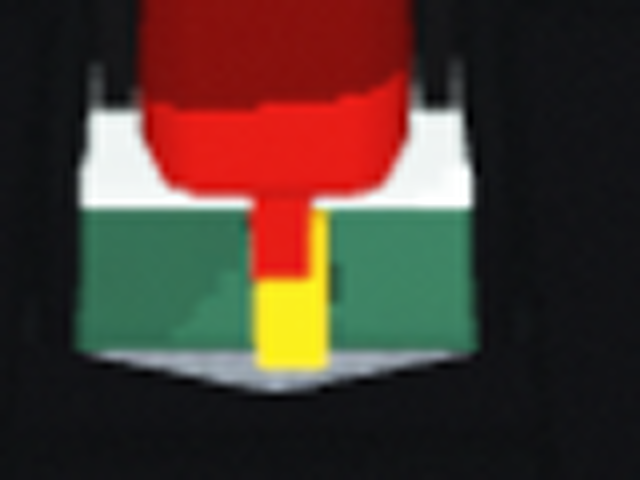

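The pointer is on the yellow mark, about 0.6 mm short of its centre. One small nudge, then check it holds.

Call:
apply_moves([
  {"translation":[0,0.006,0],"twist":0,"hand":0},
  {"translation":[0,0,0],"twist":0,"hand":0},
  {"translation":[0,0,0],"twist":0,"hand":0},
  {"translation":[0,0,0],"twist":0,"hand":0},
  {"translation":[0,0,0],"twist":0,"hand":0},
  {"translation":[0,0,0],"twist":0,"hand":0},
])

```text
time: 13.25
tool_pos: [0.5489, -0.2079, 0.118]
tool_rot: [0.001, 0.066, 0.998, -0.003]
contact_force: [-3.7, -8.9, 3.3]
gripper_width: 0.153
grasp_force: 59.8
```

```bash
python3 - <<'E'
from h import *
s=state();p=s["tool_pos"];print(s["time"],p,s["contact_force"],s["grasp_force"])
print("travel",(p[:2]-[.54377518,-.24775709])@np.array([.13,.9915]))
f=grab_frame("wrist").astype(int)[330:390,290:370]; 
r=(f[...,0]>180)&(f[...,1]<60); y=(f[...,0]>180)&(f[...,1]>180)&(f[...,2]<90)
print([np.where(r[v])[0].mean() for v in (28,30,32)],[np.where(y[v])[0].mean() for v in (38,40,42)])
print(job_done())
E
```

```text
13.25 [ 0.54886566 -0.20793293  0.11798808] [-3.66206725 -8.90045771  3.32583525] 59.80852425098419
travel 0.04014741446984179
[np.float64(34.5), np.float64(34.5), np.float64(34.5)] [np.float64(35.0), np.float64(35.0), np.float64(35.0)]
the job is handed in; nothing more can be done
None
```

I turned the fan knob down to its minimum stop, then slid the shutter to half travel with the pointer on the yellow mark (about 40.1 mm), and handed the job in at about 13 s with the gripper still holding the handle; the glue gun, screwdriver and vise were not touched.

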